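Set the preset counter to 3-1-2 and load it

TASK

Dial the code 3-1-2 on the counter's three thumbwheels, left to right as seen from its front edge, rolling each wheel with gentle finger pressure until it rests in its click. Then press the load button gently fully down and let it come up again; leave the wheels on the code and the other things on the bench where they are.

Things in the scene. Friction and masses are not known exactly. Their poses are not given: they have to be found in the camera images.
- counter: Bench preset counter: grey box 190 deep (x), 244 wide (y), white top panel 60 mm above the bench; it stands fast. Origin: centre of its underside; x from the front edge (thumbwheels) to the rear (dark display), y to the operator's left, z up. Over 25 N on it, its wheels or button, even as a knock, damages it: touch down slowly (6 mm/s) and work with 5 to 12 N.
- wheel1_top (a point): Top of the left wheel's rim (first digit), 68 mm above the bench; fixed to the counter, does not turn; axes as the counter's. All three black wheels are alike: radius 22, rim 16 wide, knurled, axle along the counter's y, rim 8 proud of the panel, centres 30 apart: 14 mm gaps between rims. A 4 mm white index line crosses each rim; nothing on a rim can be hooked.
- wheel2_top (a point): Top of the middle wheel's rim (second digit), fixed to the counter. Five black marks on the grey frame left of each wheel show where its index line stands, seen from above, on digits 0 to 4: 14 and 7.5 mm to the front of this point, at it, 7.5 and 14 mm to the rear. A black dot lies at the 0 end.
- wheel3_top (a point): Top of the right wheel's rim (third digit), next to the load button, fixed to the counter. Wheels are rolled by a shut fingertip pressed down on the top of the rim and moved along the counter's x; the rim goes with it unless the press is too light (then it slips).
- wheel1 (a joint): Angle of the left wheel, rad: digits 0 to 4 at 0, 0.349, 0.698, 1.047, 1.396 (20 degrees or 7.7 mm of rim each), a stop just past each end. Grows as its top rolls to the rear (counter's +x). A sprung roller clicks between digits: 2 to 3 N along the rim takes it over; let go between clicks it drops into the nearer one, but may hang if let go midway.
- wheel2 (a joint): Angle of the middle wheel, as for the left one.
- wheel3 (a joint): Angle of the right wheel, as for the left one.
- load (a joint): Travel of the load button, m: 0 up, 0.005 fully down. It springs back when let go; starts to move at about 1.5 N, fully down at 5 N.
- load_top (a point): Centre of the top of the load button's grey cap (20 mm across, in a dark collar 36 mm across), right of the wheels and in line with them, 75 mm above the bench when up; moves with the cap.
- multimeter: Black hand multimeter lying face up, 150 x 76 x 32 mm, left of the counter; origin centre of underside. Leave alone.
- solder_reel: Steel-coloured solder reel standing on end, 54 mm across, 46 high, right of the counter; origin centre of underside. Leave alone.
- flux_jar: White jar with a black cap, 48 mm across, 58 high, right of the counter; origin centre of underside. Leave alone.
- screwdriver: Screwdriver, 170 mm long, lying well to the right of the counter. Leave alone.

How it is judged:
On the way, in this order (a step that is already met when the one before it is completed fails the run):
1. the three wheels rest on 3, 1 and 2, the load button up (value of joint wheel1 between 0.947 and 1.147 rad and value of joint wheel2 between 0.249 and 0.449 rad and value of joint wheel3 between 0.598 and 0.798 rad and value of joint load below 0.001 m), for 0.2 s.
2. the load button is fully down while the wheels are on the code (value of joint load above 0.0042 m and value of joint wheel1 between 0.947 and 1.147 rad and value of joint wheel2 between 0.249 and 0.449 rad and value of joint wheel3 between 0.598 and 0.798 rad), for 0.05 s.
At the end, for the whole second after the job is handed in: Wheels 1, 2 and 3 rest within 0.1 rad of digits 3, 1 and 2 (1.047, 0.349 and 0.698 rad), the load button is up again (within 1 mm), and the multimeter, solder reel, flux jar and screwdriver are within 20 mm of where they were (all of step 1 and distance of each of multimeter, solder_reel, flux_jar, screwdriver from where it was at the start of the episode below 0.02 m); the robot touches nothing.
It fails at once if more than 25 N is put on the counter, its wheels or its button (contact force between any of the fingers, the arm and counter above 25 N).
It fails at once if a bystander is moved more than 20 mm (distance of any of multimeter, solder_reel, flux_jar, screwdriver from where it was at the start of the episode above 0.02 m).
It also fails if it takes over 58 s, if anything falls off the work surface, if the arm or the gripper's body presses on something with over 40 N, if the wrist force passes 120 N, or if a joint passes its speed limit or range.

ROBOT

A 6-joint arm with a two-finger parallel gripper is mounted at the origin on the work surface. World frame = base frame: x ahead of the robot, y to its left, z up, the work surface at z = 0. Lengths are in m, angles in rad, forces in N, time in s.
With the tool pointing down it reaches from about 0.35 to 0.975 m from the base axis. Payload 4.9 kg.
Tool frame: the origin (TCP) lies on the centre line of the jaws, within the pads' length; the fingertips stand 25 mm ahead of it and the grasp point (between the pads) lies 6 mm ahead of it; z points along the fingers, y is the line along which they close (so a half turn about z gives the same grasp; the last joint's range is limited). The gripper opens to 85 mm and grips with 20 to 120 N. Pads are 22 mm wide; open, the fingers measure 114 mm over their backs; the gripper's body (76 mm by 85 mm) begins 54 mm behind the grasp point. The pads swing forward as they close: fully open they stand 13 mm farther back than shut.
Start: joints at [-1.251, 0.053, 1.613, -0, 1.476, -0.119], TCP at [0.266, -0.566, 0.256] pointing down, gripper open.
Joint ranges: [-3.01, 3.01], [-1.01, 2.22], [0.06, 2.58], [-1.02, 4.17], [0.09, 2.62], [-3.14, 3.14]. Speed limits (rad/s): [2.57, 2.57, 3.14, 3.14, 3.14, 3.14].

INTERFACE

Orientations are given as a unit quaternion [w, x, y, z].
In Python, from plant import state, grab_frame, get_calibration, job gives the robot as it stands. The module is installed in compiled form; this text tells all that it offers.
- The arm moves only by the tool move_arm, never from a script. Its argument "targets" is a list that holds one entry, the list of rows, each a list of 5 numbers: the opening in per cent of the stroke, from 0 (shut) to 100 (fully open), then the shift along the tool's x, y, z as a fraction of full scale, then the turn about the tool's z as a fraction of full scale. A call has 1 to 5 rows; each row shifts and turns the commanded pose from where the row before left it, along the tool's axes as they then stand; what a row does not reach is not made up. Full scale, the value 1, is 0.6 m for a shift and 6 degrees for a turn. A row lasts 1/12 s, in which the tool goes at most 41.7 mm and 7.16 degrees, less where a joint would pass 70% of its speed; a pose out of reach is approached as far as the arm can. A call with a number of a shift or a turn outside -1 to 1 is refused whole. A call with a gripper value outside its range is refused whole. The fingers move at their own pace and stop on an object; the grip force is fixed at half the most. Time passes only in rows, so rows that do not move let the fingers close. It gives the time, the measured TCP pose, the force, the opening and the grip force at its end, in the units of the state.
- state(): the state, without advancing time (a new reading comes with each control period).
- grab_frame(name): name is "scene" or "top" or "wrist"; returns the picture (480x640x3 uint8, red, green, blue); there is no depth.
- get_calibration(name): a dict with "vertical_fov" (degrees; the focal length in pixels is half the picture's height over the tangent of half this angle, whatever the lens; pixels are square), "cx", "cy" (the principal point, pixels), "R" (3x3) and "t" (3): a world point X has camera coordinates R X + t. Camera axes: x right, y down, z forward; pixel columns grow to the right and rows downward; lengths in m; the calibration is good to about 2 mm. A picture is of the moment at which its call begins: read the wrist's pose just before it. get_calibration takes no time and is no camera call; for the wrist camera it gives the pose at the moment of the call.
- job.job_done(): hands the job in; it is judged then, once.
The state is a dict: "time": time; "joint_pos": joint angles; "joint_vel": joint speeds; "joint_efforts": joint torques, N m; "tool_pos": TCP position; "tool_rot": TCP orientation; "contact_force": force on the tool from outside, world axes, zero at the start; "ft_torque": the same for the moment, N m; "gripper_width": opening from 0.0 (shut) to 1.0 (fully open); "grasp_force": force on a finger pad.
Only numpy, scipy, OpenCV 4.12 (cv2) and the standard library are available. Lean on these libraries where they do the work, as an engineer would, in place of code of your own. Each camera call takes 0.05 s, during which the arm holds its last target. There are 200 camera calls.

## Working session

There is one attempt and no reset: what is moved stays moved. The work goes in short steps, Python scripts to look and compute and a tool call to move; the robot and the scene stay as the last step left them, time stands still between calls to the robot, and variables do not carry over. Pictures are saved under pics/ and viewed, at most 10 in all, crops included, and the job is handed in when it is done.

Besides the shell and the picture viewer there is one more tool, called after "Request:" as name(argument=value, ...) on one line, values as JSON. move_arm: Moves the arm, as the interface text tells. Shift numbers are shares of 0.6 m and turn numbers shares of 6 degrees, none past 1 either way. Its arguments: {"type":"object","properties":{"targets":{"type":"array"}},"required":["targets"]}

```bash
mkdir -p pics; python3 - <<'E'
from plant import *
import cv2
s=state();print(s)
for n in("scene","top"):
    im=grab_frame(n);cv2.imwrite(f"pics/{n}0.png",im[:,:,::-1]);print(n,get_calibration(n))
E
```

```text
{'time': 0.0, 'joint_pos': array([-1.25102225e+00,  5.33571061e-02,  1.61429535e+00,  1.45586157e-05,
        1.47597714e+00, -1.19017920e-01]), 'joint_vel': array([-8.92356463e-04, -1.42395853e-03,  1.43126952e-03, -4.11091212e-04,
       -6.29902337e-06, -9.52399457e-04]), 'joint_efforts': array([ 7.92059072e-04, -3.93679941e+01, -3.70175457e+01, -2.35314377e-05,
        7.08013598e-03, -1.96632151e-06]), 'tool_pos': array([ 0.2653432 , -0.56525255,  0.25506199]), 'tool_rot': array([-1.01407061e-03,  9.76028728e-01,  2.17639346e-01, -9.48511529e-05]), 'contact_force': array([0.18992609, 0.27656981, 0.36581813]), 'ft_torque': array([ 0.01342893, -0.02921742,  0.01682193]), 'grasp_force': 0.0, 'gripper_width': 0.9962164671593194}
scene {'vertical_fov': 52.02401710543714, 'cx': 318.7929684332801, 'cy': 249.2156046473972, 'R': array([[-0.75933842,  0.65066704,  0.00612882],
       [ 0.49121906,  0.57938644, -0.65039618],
       [-0.42674231, -0.49086022, -0.75957043]]), 't': array([ 0.43558948, -0.28800738,  1.32833473])}
top {'vertical_fov': 45.080971295276655, 'cx': 316.1954962747126, 'cy': 235.85857543826938, 'R': array([[-0.02480101, -0.99968866, -0.00273809],
       [-0.97796831,  0.02482986, -0.20727148],
       [ 0.20727493, -0.00246278, -0.97827963]]), 't': array([0.04062632, 0.59906707, 1.25856503])}
```

View pics/top0.png

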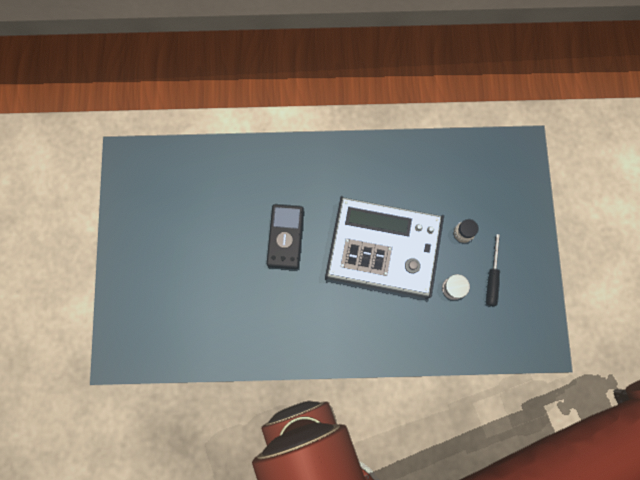

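View pics/scene0.png

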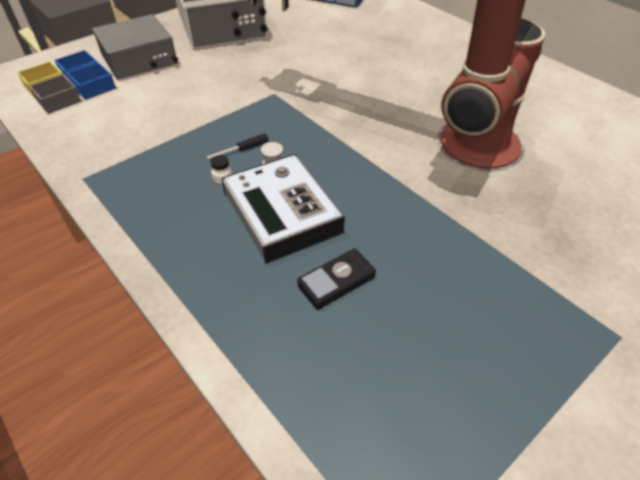

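The top view shows wheels at about (353,255), (366,258), (379,260) and the button at (412,265). The scene view shows the button at (282,171) and the wheels near (293,193)–(309,211). The reel, jar and screwdriver are to the right, the meter to the left.

```bash
cat > h.py <<'E'
from plant import *
import numpy as np, cv2
from scipy.spatial.transform import Rotation as Ro
def K(c):
    f=240/np.tan(np.radians(c["vertical_fov"]/2));return np.array([[f,0,c["cx"]],[0,f,c["cy"]],[0,0,1]])
def onz(c,uv,z):
    R,t=np.array(c["R"]),np.array(c["t"]);d=R.T@np.linalg.inv(K(c))@[*uv,1];o=-R.T@t
    return o+d*(z-o[2])/d[2]
def tri(c1,u1,c2,u2):
    P=[K(c)@np.c_[c["R"],c["t"]] for c in(c1,c2)]
    X=cv2.triangulatePoints(P[0],P[1],np.array(u1,float).reshape(2,1),np.array(u2,float).reshape(2,1));return (X[:3]/X[3]).ravel()
def Rt(s=None):
    q=(s or state())["tool_rot"];return Ro.from_quat([q[1],q[2],q[3],q[0]])
E
python3 - <<'E'
from h import *
np.set_printoptions(precision=4,suppress=True)
c=get_calibration("top");d=get_calibration("scene")
for u in[(353,255),(366,258),(379,260)]:print(onz(c,u,.068))
print(onz(c,(412,265),.075),tri(c,(412,265),d,(282,171)),tri(c,(366,257),d,(302,201)))
for u in [(343,198),(442,215),(431,298),(327,281)]:print('corner',onz(c,u,.06))
print('jar',onz(c,(457,287),.058),'reel',onz(c,(467,229),.046))
print(Rt().as_matrix(),get_calibration("wrist"))
im=grab_frame("wrist");cv2.imwrite("pics/w0.png",im[:,:,::-1])
E
```

```text
[ 0.5525 -0.0564  0.068 ]
[ 0.5449 -0.0855  0.068 ]
[ 0.5396 -0.1146  0.068 ]
[ 0.5252 -0.1871  0.075 ] [ 0.5262 -0.1883  0.0671] [ 0.5488 -0.0865  0.0591]
corner [ 0.6887 -0.0389  0.06  ]
corner [ 0.6423 -0.2657  0.06  ]
corner [ 0.4519 -0.2277  0.06  ]
corner [0.496  0.0038 0.06  ]
jar [ 0.4753 -0.2882  0.058 ] reel [ 0.6108 -0.3245  0.046 ]
[[ 0.9053  0.4249 -0.0006]
 [ 0.4249 -0.9052  0.0018]
 [ 0.0002 -0.0019 -1.    ]] {'vertical_fov': 71.16656443677516, 'cx': 317.62864191394556, 'cy': 240.99905537841983, 'R': array([[ 0.4246, -0.9054, -0.0017],
       [-0.8702, -0.4086,  0.2752],
       [-0.2498, -0.1153, -0.9614]]), 't': array([-0.6227, -0.0353,  0.3785])}
```

Request:
move_arm(targets=[[[0, 0.0527, -0.0352, 0, 0], [0, 0.0527, -0.0352, 0, 0], [0, 0.0527, -0.0352, 0, 0], [0, 0.0527, -0.0352, 0, 0], [0, 0.0527, -0.0352, 0, 0]]])

```text
time: 0.57
tool_pos: [0.3642, -0.4013, 0.2559]
tool_rot: [-0.0, 0.976, 0.217, -0.0]
contact_force: [0.3, -0.3, 0.1]
gripper_width: 0.298
grasp_force: 0.0
```

Request:
move_arm(targets=[[[0, 0.0527, -0.0352, 0, 0], [0, 0.0527, -0.0352, 0, 0], [0, 0.0527, -0.0352, 0, 0], [0, 0.0527, -0.0352, 0, 0], [0, 0.0527, -0.0352, 0, 0]]])

```text
time: 0.98
tool_pos: [0.4625, -0.2384, 0.2561]
tool_rot: [-0.0, 0.976, 0.218, -0.0]
contact_force: [0.5, -0.1, -0.4]
gripper_width: -0.0
grasp_force: 0.0
```

Request:
move_arm(targets=[[[0, 0.05, -0.035, 0.02, 0], [0, 0.05, -0.035, 0.03, 0], [0, 0.05, -0.035, 0.03, 0], [0, 0.05, -0.035, 0.03, 0], [0, 0, 0, 0.03, 0.88]]])

```text
time: 1.4
tool_pos: [0.5368, -0.1083, 0.1714]
tool_rot: [-0.001, 0.985, 0.175, 0.001]
contact_force: [0.3, 0.3, 0.1]
gripper_width: -0.002
grasp_force: 0.0
```

Request:
move_arm(targets=[[[0, 0, 0, 0, 0.88], [0, 0, 0, 0, 0.88], [0, 0, 0, 0, 0.88], [0, 0, 0, 0, 0.88], [0, 0, 0, 0, 0.88]]])

```text
time: 1.82
tool_pos: [0.5348, -0.113, 0.1718]
tool_rot: [-0.0, 0.998, -0.059, -0.0]
contact_force: [-0.2, 0.1, 0.9]
gripper_width: -0.004
grasp_force: 0.0
```

Request:
move_arm(targets=[[[0, 0, 0, 0, 0.88], [0, 0, 0, 0, 0], [0, 0, 0, 0, 0], [0, 0, 0, 0, 0]]])

```text
time: 2.15
tool_pos: [0.5348, -0.1132, 0.1721]
tool_rot: [-0.0, 0.995, -0.102, -0.0]
contact_force: [-0.2, -1.1, 0.9]
gripper_width: -0.004
grasp_force: 0.0
```

```bash
python3 - <<'E'
from h import *
import pickle
s=state();print(s["time"],s["tool_pos"],Rt(s).as_matrix(),s["gripper_width"],s["contact_force"])
c=get_calibration("wrist");im=grab_frame("wrist");cv2.imwrite("pics/w1.png",im[:,:,::-1]);pickle.dump(c,open("w1.pkl","wb"))
E
```

```text
2.15 [ 0.53484477 -0.11318142  0.17208845] [[ 9.79194838e-01 -2.02922005e-01 -3.58058042e-04]
 [-2.02921977e-01 -9.79194903e-01  1.12436617e-04]
 [-3.73424474e-04 -3.74395089e-05 -9.99999930e-01]] -0.0036375267516052727 [-0.16625021 -1.08604548  0.85165788]
```

View pics/w1.png

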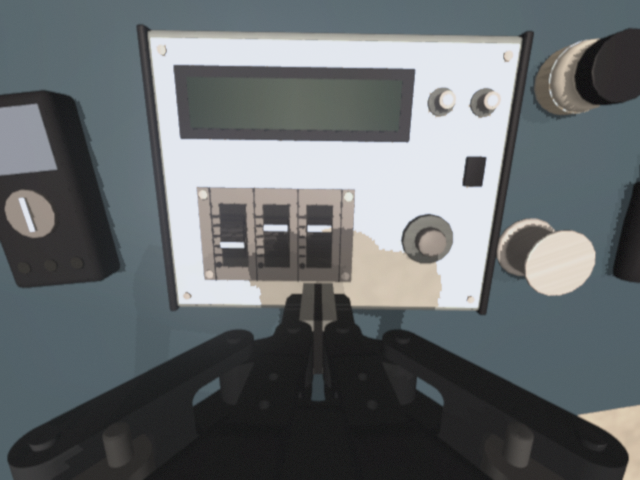

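The wrist view shows the counter nearly square with the tool. The index lines are at (232,245), (275,228) and (319,228), the button at (432,241), and the fingertips at about (318,288). I'll enlarge the wheel block.

```bash
python3 - <<'E'
from h import *
import pickle
np.set_printoptions(precision=4,suppress=True)
c=pickle.load(open("w1.pkl","rb"));im=cv2.imread("pics/w1.png")
cv2.imwrite("pics/w1c.png",cv2.resize(im[180:300,195:355],None,fx=5,fy=5,interpolation=cv2.INTER_CUBIC))
P=[onz(c,u,.06) for u in[(148,33),(528,42),(485,314),(170,308)]]
print(P)
for a,b in((0,1),(3,2),(3,0),(2,1)):
    v=P[b]-P[a];print(np.linalg.norm(v),np.degrees(np.arctan2(v[1],v[0])))
print('btn',onz(c,(432,241),.075))
for u in((232,245),(275,228),(319,228)):print(onz(c,u,.068))
E
```

```text
[array([ 0.6873, -0.039 ,  0.06  ]), array([ 0.6357, -0.2636,  0.06  ]), array([ 0.4563, -0.2254,  0.06  ]), array([0.5096, 0.007 , 0.06  ])]
0.23037074827337395 -102.93476887822077
0.23844153121982772 -102.92186981489046
0.18353838042081502 -14.525620758090376
0.18343808885029034 -12.00538682694557
btn [ 0.5273 -0.1881  0.075 ]
[ 0.5499 -0.0549  0.068 ]
[ 0.5556 -0.0868  0.068 ]
[ 0.5496 -0.116   0.068 ]
```

View pics/w1c.png

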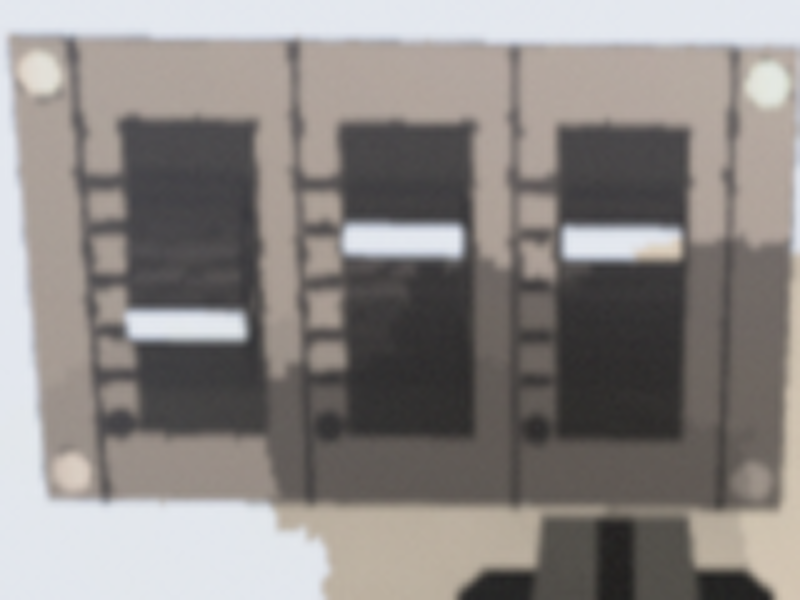

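Wheels stand on about 1, 3, 3, so they need +2, −2 and −1 digits.

```bash
python3 - <<'E'
from h import *
import pickle
np.set_printoptions(precision=4,suppress=True)
c=pickle.load(open("w1.pkl","rb"));t=get_calibration("top")
p=state()["tool_pos"]
y=np.radians(-12.9);ex=np.array([np.cos(y),np.sin(y),0]);ey=np.array([-ex[1],ex[0],0])
for n,m,r in(("1",(217,236.3),(232.2,245)),("2",(259,236.3),(275.6,228)),("3",(302,237),(319,228.5))):
    M=onz(c,m,.0615);L=onz(c,r,.067);print(n,'mark x',(M-p)@ex*1e3,'line x',(L-p)@ex*1e3,'rim y',(L-p)@ey*1e3)
B=onz(c,(432,241),.075);print('btn',(B-p)@ex*1e3,(B-p)@ey*1e3)
d=onz(t,(412,265),.075);print('btn top cam',(d-p)@ex*1e3,(d-p)@ey*1e3)
for u in[(353,255),(366,258),(379,260)]:
  d=onz(t,u,.068);print((d-p)@ex*1e3,(d-p)@ey*1e3)
E
```

```text
1 mark x 5.859738083706333 line x 1.3576966859616852 rim y 60.28933319917746
2 mark x 6.468461221067974 line x 14.087693192380671 rim y 30.086441241623007
3 mark x 6.580719274841688 line x 14.345849641706888 rim y 0.48138322997427585
btn 9.31518536958005 -74.73407807484226
btn top cam 7.079204451623971 -74.23339833698398
4.494673605544153 59.24752201766176
3.565054310455408 29.214982219006448
4.88645601594842 -0.3441959878610057
```

Request:
move_arm(targets=[[[0, -0.0017, 0, 0, 0.2], [0, 0, -0.0333, 0.02, 0], [0, 0, -0.0333, 0.02, 0], [0, 0, -0.0333, 0.02, 0], [0, 0, 0, 0.03, 0]]])

```text
time: 2.62
tool_pos: [0.5488, -0.0523, 0.1192]
tool_rot: [-0.0, 0.994, -0.112, 0.001]
contact_force: [0.9, -0.8, -0.9]
gripper_width: 0.0
grasp_force: 0.0
```

Request:
move_arm(targets=[[[0, 0, 0, 0.02, 0], [0, 0, 0, 0.005, 0], [0, 0, 0, 0, 0], [0, 0, 0, 0, 0]]])

```text
time: 2.95
tool_pos: [0.5477, -0.0551, 0.1037]
tool_rot: [0.0, 0.994, -0.114, 0.0]
contact_force: [0.1, -0.7, -0.0]
gripper_width: -0.0
grasp_force: 0.0
```

```bash
python3 - <<'E'
from h import *
import pickle
s=state();print(s["time"],s["tool_pos"],s["contact_force"],np.degrees(Rt(s).as_euler('zyx')))
p=np.array([0.53484477,-0.11318142,0.17208845])
y=np.radians(-12.9);ex=np.array([np.cos(y),np.sin(y),0]);ey=np.array([-ex[1],ex[0],0])
print((s["tool_pos"]-p)@ex*1e3,(s["tool_pos"]-p)@ey*1e3)
im=grab_frame("wrist");cv2.imwrite("pics/w2.png",im[:,:,::-1])
E
```

```text
2.95 [ 0.5476837  -0.05514805  0.10371583] [ 0.07979537 -0.69385699 -0.04043326] [1.30667073e+01 2.24510005e-02 1.79991535e+02]
-0.44106638202257636 59.43497129241341
```

View pics/w2.png

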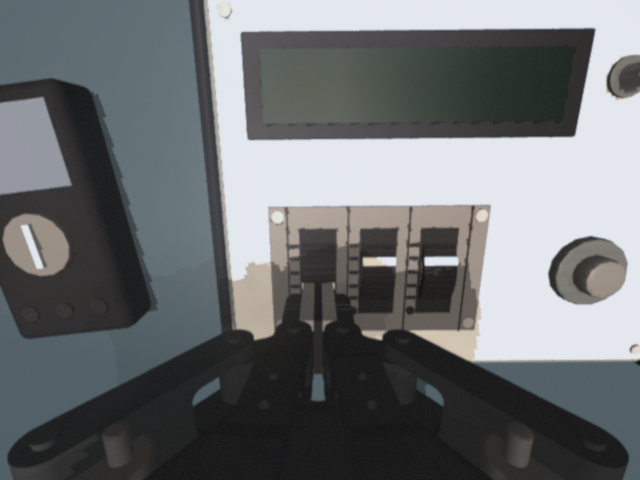

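Fingertips are centred over wheel 1's rim (318,280), just short of its middle. Touching down.

Request:
move_arm(targets=[[[0, 0, 0, 0.0033, 0], [0, 0, 0, 0.0025, 0], [0, 0, 0, 0.0017, 0], [0, 0, 0, 0.0008, 0], [0, 0, 0, 0.0008, 0]]])

```text
time: 3.42
tool_pos: [0.5475, -0.0546, 0.0979]
tool_rot: [-0.0, 0.994, -0.113, 0.0]
contact_force: [-0.7, -0.6, -0.6]
gripper_width: 0.006
grasp_force: 0.0
```

Request:
move_arm(targets=[[[0, 0, 0, 0.0008, 0], [0, 0, 0, 0.0008, 0], [0, 0, 0, 0.0008, 0], [0, 0, 0, 0.0008, 0], [0, 0, 0, 0.0008, 0]]])

```text
time: 3.83
tool_pos: [0.5475, -0.0546, 0.0954]
tool_rot: [0.0, 0.994, -0.113, 0.0]
contact_force: [0.8, -0.7, 0.8]
gripper_width: -0.0
grasp_force: 0.0
```

Request:
move_arm(targets=[[[0, 0, 0, 0.0008, 0], [0, 0, 0, 0.0008, 0], [0, 0, 0, 0.0008, 0]]])

```text
time: 4.08
tool_pos: [0.5475, -0.0546, 0.094]
tool_rot: [-0.0, 0.994, -0.113, -0.0]
contact_force: [-0.7, -0.6, -0.2]
gripper_width: 0.001
grasp_force: 0.0
```

Request:
move_arm(targets=[[[0, 0, 0, 0.0005, 0], [0, 0, 0, 0.0005, 0], [0, 0, 0, 0.0005, 0], [0, 0, 0, 0, 0]]])

```text
time: 4.42
tool_pos: [0.5475, -0.0546, 0.0931]
tool_rot: [-0.0, 0.994, -0.113, 0.0]
contact_force: [0.2, 0.2, -0.6]
gripper_width: 0.002
grasp_force: 0.0
```

Request:
move_arm(targets=[[[0, 0, 0, 0.0005, 0], [0, 0, 0, 0.0005, 0], [0, 0, 0, 0.0005, 0], [0, 0, 0, 0, 0]]])

```text
time: 4.75
tool_pos: [0.548, -0.0547, 0.0929]
tool_rot: [0.0, 0.994, -0.113, 0.001]
contact_force: [-0.7, 0.4, 4.0]
gripper_width: 0.001
grasp_force: 2.1
```

Request:
move_arm(targets=[[[0, 0, 0, 0.0005, 0], [0, 0, 0, 0.0005, 0], [0, 0, 0, 0, 0]]])

```text
time: 5.0
tool_pos: [0.5486, -0.0548, 0.0929]
tool_rot: [0.0, 0.994, -0.113, 0.001]
contact_force: [-0.6, 0.1, 6.1]
gripper_width: -0.002
grasp_force: 3.0
```

Request:
move_arm(targets=[[[0, 0, 0, 0.0006, 0], [0, 0.0025, 0, 0, 0], [0, 0.0025, 0, 0, 0], [0, 0.0025, 0, 0, 0], [0, 0.0025, 0, 0, 0]]])

```text
time: 5.42
tool_pos: [0.5543, -0.0561, 0.0929]
tool_rot: [0.0, 0.994, -0.113, 0.001]
contact_force: [-1.2, 1.3, 7.9]
gripper_width: -0.0
grasp_force: 4.0
```

```bash
python3 - <<'E'
from h import *
s=state();print(s["tool_pos"],s["contact_force"],np.degrees(Rt(s).as_euler('zyx')),Rt(s).inv().apply(s["tool_pos"]))
im=grab_frame("wrist");cv2.imwrite("pics/w3.png",im[:,:,::-1])
E
```

```text
[ 0.55432785 -0.0561467   0.09286348] [-1.20717255  1.29746342  7.8927685 ] [1.30170969e+01 1.10129802e-01 1.79978876e+02] [ 0.5529104  -0.07016052 -0.09177711]
```

Request:
move_arm(targets=[[[0, 0.002, 0, 0, 0], [0, 0.002, 0, 0, 0], [0, 0.002, 0, 0, 0], [0, 0.002, 0, 0, 0], [0, 0, 0, 0, 0]]])

```text
time: 5.88
tool_pos: [0.5594, -0.0573, 0.0929]
tool_rot: [0.0, 0.994, -0.113, 0.001]
contact_force: [-0.6, 0.5, 7.0]
gripper_width: -0.002
grasp_force: 3.6
```

Request:
move_arm(targets=[[[0, 0, 0, -0.005, 0], [0, 0, 0, -0.025, 0], [0, 0, 0.025, -0.025, 0], [0, -0.025, 0.025, 0, 0], [0, -0.025, 0, 0, 0]]])

```text
time: 6.3
tool_pos: [0.5222, -0.0813, 0.1252]
tool_rot: [0.001, 0.993, -0.114, 0.001]
contact_force: [0.0, -0.7, -0.1]
gripper_width: -0.003
grasp_force: 0.0
```

Request:
move_arm(targets=[[[0, -0.01, 0, 0, 0], [0, 0, 0, 0, 0], [0, 0, 0, 0, 0]]])

```text
time: 6.55
tool_pos: [0.516, -0.0779, 0.1238]
tool_rot: [-0.0, 0.994, -0.113, -0.0]
contact_force: [0.7, -0.1, 0.4]
gripper_width: 0.002
grasp_force: 0.0
```

```bash
python3 - <<'E'
from h import *
import pickle
s=state();print(s["tool_pos"],s["contact_force"])
c=get_calibration("wrist");im=grab_frame("wrist")[:,:,::-1];cv2.imwrite("pics/w4.png",im);pickle.dump(c,open("w4.pkl","wb"))
K_=K(c);q=c["R"]@np.array([.5497,-.083,.06])+c["t"];u=(K_@q/q[2])[:2];print(u)
a=int(u[0])-100;b=int(u[1])-75;print(a,b);cv2.imwrite("pics/w4c.png",cv2.resize(im[b:b+150,a:a+200],None,fx=4,fy=4,interpolation=cv2.INTER_CUBIC))
E
```

```text
[ 0.5160159  -0.07788195  0.12379935] [ 0.68032016 -0.08250868  0.41618982]
[314.8163947  211.79465336]
214 136
```

View pics/w4c.png

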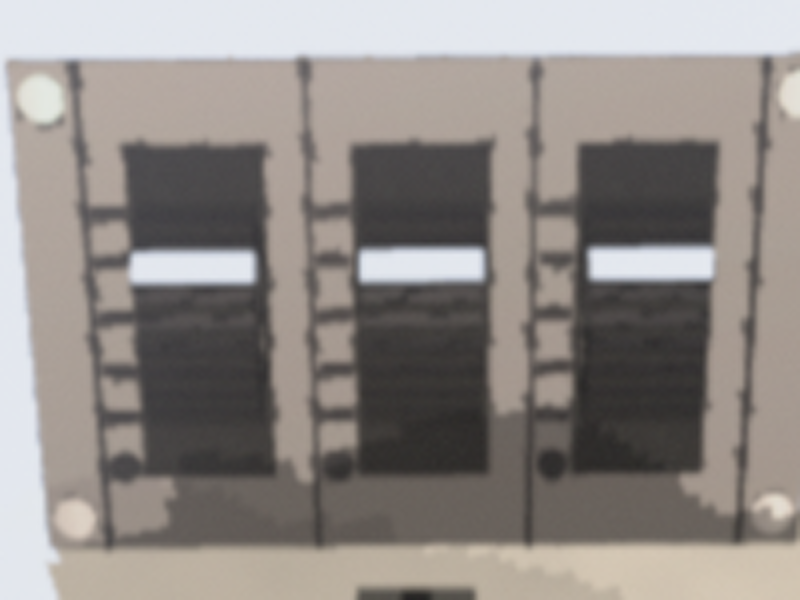

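All three lines stand level at digit 3 (crop y≈265), so wheel 1 is done. Next is wheel 2.

Request:
move_arm(targets=[[[0, 0.033, 0, 0, 0], [0, 0.033, 0, 0.01, 0], [0, 0, 0, 0.02, 0], [0, 0, 0, 0.01, 0], [0, 0, 0, 0.003, 0]]])

```text
time: 7.02
tool_pos: [0.5534, -0.0864, 0.0959]
tool_rot: [-0.0, 0.994, -0.113, -0.002]
contact_force: [-0.8, 0.1, -0.3]
gripper_width: 0.002
grasp_force: 0.0
```

Request:
move_arm(targets=[[[0, 0, 0, 0, 0], [0, 0, 0, 0.0008, 0], [0, 0, 0, 0.0008, 0]]])

```text
time: 7.27
tool_pos: [0.5547, -0.087, 0.0978]
tool_rot: [0.0, 0.994, -0.113, 0.0]
contact_force: [0.6, 0.5, 0.2]
gripper_width: 0.002
grasp_force: 0.0
```

Request:
move_arm(targets=[[[0, 0, 0, 0.0008, 0], [0, 0, 0, 0.0008, 0], [0, 0, 0, 0.0008, 0], [0, 0, 0, 0.0008, 0], [0, 0, 0, 0.0008, 0]]])

```text
time: 7.68
tool_pos: [0.5548, -0.0871, 0.0952]
tool_rot: [0.0, 0.994, -0.113, 0.0]
contact_force: [0.9, -0.2, 0.5]
gripper_width: 0.002
grasp_force: 0.0
```

Request:
move_arm(targets=[[[0, 0, 0, 0.0008, 0], [0, 0, 0, 0.0008, 0], [0, 0, 0, 0.0008, 0], [0, 0, 0, 0.0005, 0], [0, 0, 0, 0, 0]]])

```text
time: 8.1
tool_pos: [0.5547, -0.087, 0.0932]
tool_rot: [-0.0, 0.994, -0.113, -0.0]
contact_force: [0.5, 0.4, -0.7]
gripper_width: 0.001
grasp_force: 0.0
```

Request:
move_arm(targets=[[[0, 0, 0, 0.0005, 0], [0, 0, 0, 0.0005, 0], [0, 0, 0, 0.0005, 0], [0, 0, 0, 0, 0]]])

```text
time: 8.43
tool_pos: [0.555, -0.0871, 0.093]
tool_rot: [0.0, 0.994, -0.113, 0.0]
contact_force: [-1.4, 0.3, 3.3]
gripper_width: -0.002
grasp_force: 1.8
```

Request:
move_arm(targets=[[[0, 0, 0, 0.0006, 0], [0, 0, 0, 0.0006, 0], [0, 0, 0, 0.0006, 0], [0, -0.002, 0, 0, 0], [0, -0.002, 0, 0, 0]]])

```text
time: 8.85
tool_pos: [0.5542, -0.087, 0.093]
tool_rot: [0.0, 0.994, -0.113, 0.002]
contact_force: [2.6, 0.3, 4.1]
gripper_width: -0.001
grasp_force: 1.7
```

Request:
move_arm(targets=[[[0, -0.0025, 0, 0, 0], [0, -0.0025, 0, 0, 0], [0, -0.0025, 0, 0, 0], [0, -0.0025, 0, 0, 0], [0, 0, 0, 0, 0]]])

```text
time: 9.27
tool_pos: [0.5473, -0.0854, 0.0929]
tool_rot: [0.0, 0.994, -0.113, 0.001]
contact_force: [-1.4, 0.1, 8.8]
gripper_width: 0.002
grasp_force: 4.1
```

Request:
move_arm(targets=[[[0, -0.0025, 0, 0, 0], [0, -0.0025, 0, 0, 0], [0, -0.0025, 0, 0, 0], [0, -0.0025, 0, 0, 0], [0, -0.0025, 0, 0, 0]]])

```text
time: 9.68
tool_pos: [0.54, -0.0838, 0.0927]
tool_rot: [0.0, 0.994, -0.113, 0.001]
contact_force: [-1.9, -0.2, 8.0]
gripper_width: -0.0
grasp_force: 3.8
```

Request:
move_arm(targets=[[[0, 0, 0, 0, 0], [0, 0, 0, 0, 0]]])

```text
time: 9.85
tool_pos: [0.5399, -0.0837, 0.0927]
tool_rot: [0.0, 0.994, -0.113, 0.001]
contact_force: [-1.8, 0.1, 8.3]
gripper_width: -0.001
grasp_force: 4.1
```

Request:
move_arm(targets=[[[0, 0, 0, -0.005, 0], [0, 0, 0, -0.015, 0], [0, 0.0097, 0.025, 0, 0], [0, 0.0097, 0.025, 0, 0], [0, 0, 0, 0, 0]]])

```text
time: 10.27
tool_pos: [0.544, -0.1171, 0.1037]
tool_rot: [0.0, 0.993, -0.114, 0.0]
contact_force: [0.5, -0.1, -0.0]
gripper_width: 0.003
grasp_force: 0.0
```

Request:
move_arm(targets=[[[0, 0, 0, 0.0033, 0], [0, 0, 0, 0.002, 0], [0, 0, 0, 0, 0]]])

```text
time: 10.52
tool_pos: [0.5431, -0.1146, 0.0993]
tool_rot: [-0.0, 0.994, -0.113, -0.001]
contact_force: [-0.3, 0.0, -0.4]
gripper_width: 0.004
grasp_force: 0.0
```

Request:
move_arm(targets=[[[0, 0, 0, 0.0025, 0], [0, 0, 0, 0.0017, 0], [0, 0, 0, 0.0008, 0], [0, 0, 0, 0.0008, 0], [0, 0, 0, 0.0008, 0]]])

```text
time: 10.93
tool_pos: [0.5438, -0.1152, 0.0962]
tool_rot: [-0.0, 0.994, -0.113, -0.0]
contact_force: [0.1, 0.1, 0.7]
gripper_width: 0.001
grasp_force: 0.0
```

Request:
move_arm(targets=[[[0, 0, 0, 0.0008, 0], [0, 0, 0, 0.0008, 0], [0, 0, 0, 0.0008, 0], [0, 0, 0, 0.0005, 0], [0, 0, 0, 0, 0]]])

```text
time: 11.35
tool_pos: [0.5438, -0.1154, 0.0944]
tool_rot: [-0.0, 0.994, -0.113, -0.0]
contact_force: [-0.2, 0.3, 0.2]
gripper_width: -0.001
grasp_force: 0.0
```

Request:
move_arm(targets=[[[0, 0, 0, 0.0008, 0], [0, 0, 0, 0.0008, 0], [0, 0, 0, 0.0008, 0], [0, 0, 0, 0.0008, 0], [0, 0, 0, 0, 0]]])

```text
time: 11.77
tool_pos: [0.544, -0.1154, 0.093]
tool_rot: [-0.0, 0.994, -0.113, 0.0]
contact_force: [-1.0, 0.7, 3.4]
gripper_width: 0.002
grasp_force: 1.5
```

Request:
move_arm(targets=[[[0, 0, 0, 0.0006, 0], [0, 0, 0, 0.0006, 0], [0, 0, 0, 0.0006, 0], [0, 0, 0, 0, 0]]])

```text
time: 12.1
tool_pos: [0.5445, -0.1155, 0.0929]
tool_rot: [0.0, 0.994, -0.113, 0.001]
contact_force: [-1.1, 0.1, 7.7]
gripper_width: 0.001
grasp_force: 3.7
```

Request:
move_arm(targets=[[[0, -0.0025, 0, 0, 0], [0, -0.0025, 0, 0, 0], [0, -0.0025, 0, 0, 0], [0, -0.0025, 0, 0, 0], [0, -0.0025, 0, 0, 0]]])

```text
time: 12.52
tool_pos: [0.5374, -0.114, 0.0929]
tool_rot: [0.0, 0.994, -0.113, 0.001]
contact_force: [0.0, 0.5, 7.5]
gripper_width: 0.001
grasp_force: 3.9
```

Request:
move_arm(targets=[[[0, -0.001, 0, 0, 0], [0, 0, 0, 0, 0]]])

```text
time: 12.68
tool_pos: [0.5365, -0.1138, 0.0929]
tool_rot: [0.0, 0.994, -0.113, 0.001]
contact_force: [-0.9, 0.8, 8.7]
gripper_width: 0.001
grasp_force: 4.2
```

Request:
move_arm(targets=[[[0, 0, 0, -0.005, 0], [0, 0, 0, -0.025, 0], [0, -0.01, 0, -0.025, 0], [0, -0.02, -0.01, 0, 0], [0, -0.01, -0.01, 0, 0]]])

```text
time: 13.1
tool_pos: [0.5144, -0.0962, 0.1245]
tool_rot: [-0.0, 0.994, -0.114, -0.0]
contact_force: [0.1, 0.3, -1.3]
gripper_width: 0.002
grasp_force: 0.0
```

Request:
move_arm(targets=[[[0, 0, 0, 0, 0], [0, 0, 0, 0, 0], [0, 0, 0, 0, 0]]])

```text
time: 13.35
tool_pos: [0.5149, -0.0963, 0.1236]
tool_rot: [-0.0, 0.994, -0.113, -0.001]
contact_force: [-0.7, -0.7, 0.1]
gripper_width: 0.003
grasp_force: 0.0
```

```bash
python3 - <<'E'
from h import *
import pickle
s=state();print(s["time"],s["tool_pos"],s["contact_force"])
c=get_calibration("wrist");im=grab_frame("wrist")[:,:,::-1];cv2.imwrite("pics/w5.png",im);pickle.dump(c,open("w5.pkl","wb"))
a,b=200,110
cv2.imwrite("pics/w5c.png",cv2.resize(im[b:b+180,a:a+240],None,fx=3.3,fy=3.3,interpolation=cv2.INTER_CUBIC))
E
```

```text
13.35 [ 0.51489806 -0.09630085  0.12358994] [-0.68775683 -0.73987757  0.1121512 ]
```

View pics/w5.png

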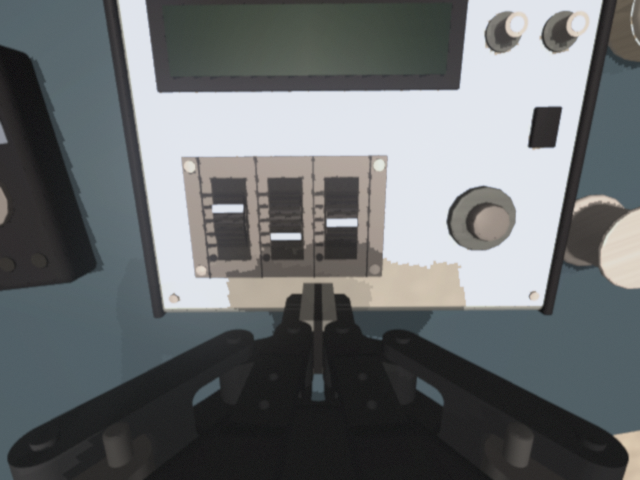

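Lines at y = 209, 237 and 223: evenly spaced at about 14 px per digit, which fits 3-1-2. The button cap is at (490,223). I'll check this in numbers and locate the cap from this second view.

```bash
python3 - <<'E'
from h import *
import pickle
c=pickle.load(open("w5.pkl","rb"));c1=pickle.load(open("w1.pkl","rb"));s=state();p=s["tool_pos"]
im=cv2.imread("pics/w5.png")
y=np.radians(-12.9);ex=np.array([np.cos(y),np.sin(y),0]);ey=np.array([-ex[1],ex[0],0])
o=np.array([0.53484477,-0.11318142,0])
for x0 in(228,285,342):
    col=im[180:255,x0-8:x0+8].mean((1,2));r=180+np.flatnonzero(col>170).mean();L=onz(c,(x0,r),.067);print(r,(L-o)@ex*1e3-6)
B=tri(c,(490.5,223),c1,(432,241));print(B);B2=onz(c,(490.5,223),.075)
for b in(B,B2):print((b-p)@ex*1e3,(b-p)@ey*1e3)
E
```

```text
208.0 8.22759578536634
236.0 -7.0431859706818205
222.0 0.5900221393460798
[ 0.52495025 -0.18950516  0.07050772]
30.391167054308568 -88.50386022089144
30.73831936342156 -86.41428874164473
```

Request:
move_arm(targets=[[[0, 0.0127, 0.036, 0, 0], [0, 0.0127, 0.036, 0, 0], [0, 0.0127, 0.036, 0, 0], [0, 0.0127, 0.036, 0, 0], [0, 0, 0, 0, 0]]])

```text
time: 13.82
tool_pos: [0.5261, -0.1911, 0.1245]
tool_rot: [0.001, 0.993, -0.115, 0.0]
contact_force: [0.1, 0.3, 0.5]
gripper_width: 0.0
grasp_force: 0.0
```

Request:
move_arm(targets=[[[0, 0, 0, 0.015, 0], [0, 0, 0, 0.01, 0], [0, 0, 0, 0.005, 0], [0, 0, 0, 0.0015, 0], [0, 0, 0, 0, 0]]])

```text
time: 14.23
tool_pos: [0.525, -0.1864, 0.1046]
tool_rot: [-0.0, 0.994, -0.113, -0.001]
contact_force: [0.1, 0.3, -0.4]
gripper_width: -0.002
grasp_force: 0.0
```

Request:
move_arm(targets=[[[0, 0, 0, 0.0017, 0], [0, 0, 0, 0.0017, 0], [0, 0, 0, 0.0008, 0], [0, 0, 0, 0.0008, 0], [0, 0, 0, 0.0008, 0]]])

```text
time: 14.65
tool_pos: [0.5256, -0.1875, 0.1023]
tool_rot: [0.0, 0.994, -0.113, 0.0]
contact_force: [-0.8, 0.8, 0.7]
gripper_width: -0.005
grasp_force: 0.0
```

Request:
move_arm(targets=[[[0, 0, 0, 0.0008, 0], [0, 0, 0, 0.0008, 0], [0, 0, 0, 0.0008, 0], [0, 0, 0, 0.0008, 0], [0, 0, 0, 0.0008, 0]]])

```text
time: 15.07
tool_pos: [0.5255, -0.1875, 0.0998]
tool_rot: [-0.0, 0.994, -0.113, -0.0]
contact_force: [-0.4, -0.2, 0.8]
gripper_width: -0.001
grasp_force: 0.7
```

Request:
move_arm(targets=[[[0, 0, 0, 0.0008, 0], [0, 0, 0, 0.0008, 0], [0, 0, 0, 0.0008, 0], [0, 0, 0, 0.0008, 0], [0, 0, 0, 0.0008, 0]]])

```text
time: 15.48
tool_pos: [0.5255, -0.1875, 0.0975]
tool_rot: [0.0, 0.994, -0.113, -0.0]
contact_force: [-1.7, 0.2, 2.7]
gripper_width: 0.002
grasp_force: 1.5
```

Request:
move_arm(targets=[[[0, 0, 0, 0.0008, 0], [0, 0, 0, 0.0008, 0], [0, 0, 0, 0.0008, 0], [0, 0, 0, 0.0008, 0], [0, 0, 0, 0.0008, 0]]])

```text
time: 15.9
tool_pos: [0.5255, -0.1875, 0.0951]
tool_rot: [0.0, 0.994, -0.113, -0.0]
contact_force: [-1.7, 0.4, 4.3]
gripper_width: -0.001
grasp_force: 2.4
```

Request:
move_arm(targets=[[[0, 0, 0, 0.0008, 0], [0, 0, 0, 0.0008, 0], [0, 0, 0, 0, 0]]])

```text
time: 16.15
tool_pos: [0.5256, -0.1875, 0.095]
tool_rot: [-0.0, 0.994, -0.113, -0.0]
contact_force: [-4.3, 2.1, 9.3]
gripper_width: 0.002
grasp_force: 4.7
```

Request:
move_arm(targets=[[[0, 0, 0, 0, 0], [0, 0, 0, -0.003, 0], [0, 0, 0, -0.005, 0], [0, 0, 0, -0.01, 0], [0, 0, 0, -0.03, 0]]])

```text
time: 16.57
tool_pos: [0.5237, -0.1865, 0.1199]
tool_rot: [-0.001, 0.994, -0.113, -0.003]
contact_force: [-0.7, 1.0, -0.2]
gripper_width: -0.0
grasp_force: 0.0
```

Request:
move_arm(targets=[[[0, -0.03, -0.03, -0.03, 0], [0, -0.03, -0.03, -0.02, 0], [0, 0, -0.03, 0, 0], [0, 0, 0, 0, 0], [0, 0, 0, 0, 0]]])

```text
time: 16.98
tool_pos: [0.5026, -0.1263, 0.1527]
tool_rot: [0.0, 0.994, -0.113, 0.0]
contact_force: [0.2, -0.3, 0.0]
gripper_width: -0.0
grasp_force: 0.0
```

```bash
python3 - <<'E'
from h import *
s=state();print(s["time"],s["tool_pos"],s["contact_force"])
im=grab_frame("wrist")[:,:,::-1];cv2.imwrite("pics/w6.png",im)
E
```

```text
16.9833 [ 0.50261052 -0.12633048  0.15267472] [ 0.15852046 -0.25762337  0.02086639]
```

View pics/w6.png

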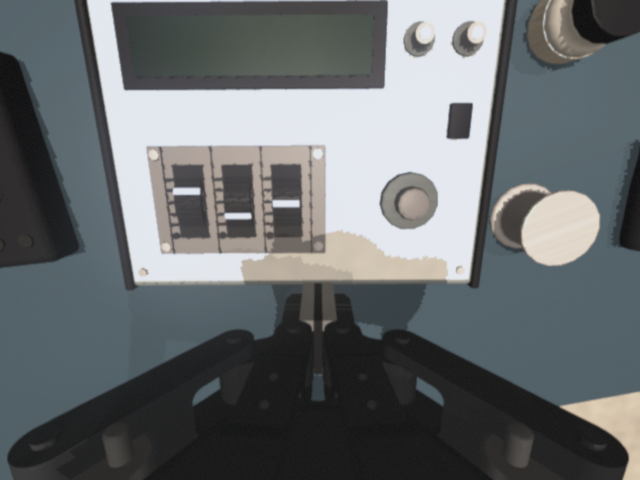

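The lines remain on 3-1-2 (y = 191, 216 and 204), the button at (413,203) is up, and nothing else has moved.

```bash
python3 -c "
from plant import job
print(job.job_done())"
```

```text
the job is handed in; nothing more can be done
None
```

I dialled 3-1-2 and pressed the load button fully down (about 9 N) and released it; the last picture shows the wheels on the code, the button up and the arm clear, and the job is handed in at about 17 s.

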